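# Weigh a canister on the spring hook scale

## Task

Take the brass canister by its wooden tag, hang its wire bail on the hook of the spring scale and let go only once the scale carries the weight, so that the hook neither jumps nor drops nor gets overloaded. Leave it hanging free and still for two full seconds for the reading, then take it by the tag again, ease it off the hook gently and set it down upright in the shallow wooden tray, without dropping it and without bumping the scale or disturbing the other things.

Things in the scene. Friction and masses are not known exactly. Their poses are not given: they have to be found in the camera images.
- canister: Loose brass lidded canister standing on the table, mass unknown (its fill varies widely, under 0.9 kg), centre of mass about 32 mm up. Origin: centre of underside; z up. Body 60 mm diameter, lid 64 mm, lid top at z = 61. On it a rigid wire bail (see canister_eye) and above that a dark wooden grip tag (see canister_tag). Same after a half turn about z.
- canister_eye (a point): Peak of the bail (wire centre), 115 mm above the underside; lies at hook_seat when hung properly. Bail: rigid steel wire 6 mm thick in the local y-z plane; legs rise at y = +-30 mm from the lid to z = 85, then slope at 45 degrees up to the peak at y = 0. The hook goes through this window along local x, from either side.
- canister_tag (a point): Grip point in the wooden tag, 150 mm above the underside, 35 mm above the bail's peak. Tag: 22 mm along local x, 10 mm along y, from z = 129 to 165 mm, on a 6 mm stem. Grip across the 10 mm (fingers closing along local y); keep the fingertips above z = 127 mm, clear of the hook.
- scale_stand: Fixed spring scale: dark foot 110 x 120 mm, grey column 34 x 46 mm, 285 mm high. Origin: on the table, 2 mm behind the column's front face; z up. The hook points along its -x (roughly to the robot). The hook, a bent steel wire 6 mm thick on a small aluminium carriage, slides down the column's front.
- hook_seat (a point): Where the bail's peak rests in the hook: 100 mm from the stand's origin along its -x, 234 mm up unloaded; moves with the hook, axes as the stand. Hook: a V in the x-z plane, its bottom (wire centre) 9 mm below here; tip 12 mm out in -x, its top 10 mm above here; the other side rises to 9 mm above at +20 mm x, then level to the column. Peak clears the tip from 13 mm above here; 28 is easy.
- scale_hook (a joint): How far the hook is down, m: 0 unloaded (upper stop) to 0.09 (lower stop). Spring 100 N/m, 0.2 N preload, lightly damped; the canister's unknown weight takes it down by 15 to 85 mm. Let go while the scale carries more or less than exactly the weight and the hook jumps. Never faster than 0.07 m/s up or down, also when lifting off (0.02 to 0.03 is good); contact forces on the hook never over 25 N in all.
- tray: Fixed shallow square wooden tray, open on top, outer 130 x 130 x 18 mm, walls 6 mm, inner floor 118 x 118 mm. Origin: centre of the underside.
- tray_in (a point): Centre of the tray's inner floor (upper side), 6 mm above the table.
- bowl: Loose white porcelain bowl, 90 mm diameter, 42 mm high, not to be moved. Origin: centre of the underside.
- pot: Loose white porcelain pot with a wooden lid and no bail, 54 mm diameter, 60 mm high, not to be moved. Origin: centre of the underside.
- burnisher: Loose light wooden burnishing stick, 16 x 110 x 12 mm, lying on the table, not to be moved. Origin: centre of the underside.
Mind the look-alikes: they are no part of the job. Of the things that look like the canister, the largest one is meant.

How it is judged:
By the outcome, as a careful person would: the job done as asked, in the order asked, and still so for the second after the job is handed in, with the robot touching nothing.
It also fails if it takes over 72 s, if anything falls off the work surface, if the arm or the gripper's body presses on something with over 40 N, if the wrist force passes 120 N, or if a joint passes its speed limit or range.

## Robot

A 7-joint arm with a two-finger parallel gripper is mounted at the origin on the work surface. World frame = base frame: x ahead of the robot, y to its left, z up, the work surface at z = 0. Lengths are in m, angles in rad, forces in N, time in s.
With the tool pointing down it reaches from about 0.4 to 0.85 m from the base axis. Payload 10.4 kg.
Tool frame: the origin (TCP) lies at the centre of the arm's flange, where the gripper is bolted on; the fingertips stand 182 mm ahead of it and the grasp point (between the pads) lies 164 mm ahead of it (bot.tip_reach is the distance from the TCP to the fingertips, in m); z points along the fingers, y is the line along which they close (so a half turn about z gives the same grasp; the last joint's range is limited). The gripper opens to 87 mm and grips with 3 to 60 N. Pads are 19 mm wide; open, the fingers measure 117 mm over their backs; the gripper's body (75 mm by 190 mm) begins 51 mm behind the grasp point.
Start: joints at [-1.257, 0.332, -0.065, 1.46, 0.022, 1.35, -0.088], TCP at [0.207, 0.59, 0.405] pointing down, gripper open.
Joint ranges: [-2.6, 2.6], [-0.5, 2.12], [-1.47, 1.34], [0.16, 2.42], [-1.27, 4.41], [0.06, 2.06], [-2.6, 2.6]. Speed limits (rad/s): [2.22, 2.22, 2.79, 2.79, 3.14, 3.14, 3.14].

## Interface

Orientations are given as a unit quaternion [w, x, y, z].
In Python, from cell import bot gives the robot as it stands.
- The arm moves only by the tool send_rows, never from a script. Its argument "increments" is a list of rows, each a list of 7 numbers: the shift along the tool's x, y, z in cm, then the turn, a rotation vector about the tool's x, y, z in rad, then the finger opening in cm, from 0 to 8.7. In form: [[x, y, z, ax, ay, az, grip], ...]. A call has 1 to 8 rows; each row is the pose to reach, as a shift and turn from the pose commanded when the call began, along the tool's axes at that moment; what a row does not reach only later rows make up. A row lasts 1/10 s, in which the tool goes at most 50 mm and 8.59 degrees, less where a joint would pass 70% of its speed; a pose out of reach is approached as far as the arm can. A call with a gripper value outside its range is refused whole. The fingers move at their own pace and stop on an object; "force" is the grip in N (left out, the last holds). Time passes only in rows, so rows that repeat a pose let the fingers close. It gives the time, the measured TCP pose, the force, the opening and the grip force at its end, in the units of the state.
- bot.get_state(): the state, without advancing time (a new reading comes with each control period).
- bot.read_camera(name): name is "scene" or "top" or "wrist"; returns the picture (400x640x3 uint8, red, green, blue); there is no depth.
- bot.camera_info(name): a dict with "fov_y" (degrees; the focal length in pixels is half the picture's height over the tangent of half this angle, whatever the lens; pixels are square), "cx", "cy" (the principal point, pixels), "R" (3x3) and "t" (3): a world point X has camera coordinates R X + t. Camera axes: x right, y down, z forward; pixel columns grow to the right and rows downward; lengths in m; the calibration is good to about 2 mm. A picture is of the moment at which its call begins: read the wrist's pose just before it. camera_info takes no time and is no camera call; for the wrist camera it gives the pose at the moment of the call.
- bot.job_done(): hands the job in; it is judged then, once.
The state is a dict: "t": time; "joint_pos": joint angles; "qvel": joint speeds; "joint_efforts": joint torques, N m; "tool_pos": TCP position; "tool_rot": TCP orientation; "force": force on the tool from outside, world axes, zero at the start; "moment": the same for the moment, N m; "gripper_width": finger opening in m; "grasp_force": force on a finger pad.
Only numpy, scipy, OpenCV 4.12 (cv2) and the standard library are available. Lean on these libraries where they do the work, as an engineer would, in place of code of your own. Each camera call takes 0.05 s, during which the arm holds its last target. There are 200 camera calls.

## Working session

There is one attempt and no reset: what is moved stays moved. The work goes in short steps, Python scripts to look and compute and a tool call to move; the robot and the scene stay as the last step left them, time stands still between calls to the robot, and variables do not carry over. Pictures are saved under pics/ and viewed, at most 10 in all, crops included, and the job is handed in when it is done.

Besides the shell and the picture viewer there is one more tool, called after "Emit:" by a JSON object that holds its "method" and its "body", one argument or row to a line. send_rows: Moves the arm, as the interface text tells. Its arguments: {"type":"object","properties":{"increments":{"type":"array"},"force":{"type":"number"}},"required":["increments"]}

```bash
mkdir -p pics; ls
python3 - <<'E'
from cell import bot
import cv2,numpy as np
s=bot.get_state();print(s)
a=[]
for n in("scene","top"):
    im=bot.read_camera(n);cv2.imwrite(f"pics/{n}0.png",im[:,:,::-1]);i=bot.camera_info(n);print(n,i)
E
```

```text
pics
{'t': 0.0, 'joint_pos': array([-1.25660529,  0.33287649, -0.06470334,  1.4609454 ,  0.02161886,
        1.34985507, -0.08852607]), 'qvel': array([-0.00112902, -0.00028501, -0.00073723, -0.00051673,  0.00065044,
       -0.00069664,  0.00082905]), 'joint_efforts': array([ 6.22879429e-05, -6.23263550e+01,  2.47502618e-02, -3.89905357e+01,
       -6.12646225e-02,  3.97163176e-02,  1.25103288e-04]), 'tool_pos': array([0.20649229, 0.58977433, 0.40394892]), 'tool_rot': array([-7.66871686e-05,  1.67599604e-01,  9.85854904e-01, -6.89813996e-04]), 'force': array([ 0.01972776, -0.07685813, -0.37264986]), 'moment': array([0.03962363, 0.03264383, 0.03946599]), 'grasp_force': 0.0, 'gripper_width': 0.08700321945354633}
scene {'fov_y': 55.86292572026379, 'cx': 320.25925141825763, 'cy': 192.87573133772432, 'R': array([[ 0.73814516,  0.67461443,  0.00608945],
       [ 0.37557514, -0.40341268, -0.83438691],
       [-0.5604329 ,  0.61818571, -0.55114553]]), 't': array([-0.43286968, -0.0822741 ,  1.3354676 ])}
top {'fov_y': 49.50403408751948, 'cx': 324.8571100302911, 'cy': 203.95935272665417, 'R': array([[ 0.02768476, -0.99943088,  0.01927349],
       [-0.99723885, -0.02894287, -0.06838854],
       [ 0.06890745, -0.01732696, -0.99747258]]), 't': array([-0.02795458,  0.56817878,  1.01790192])}
```

View pics/scene0.png

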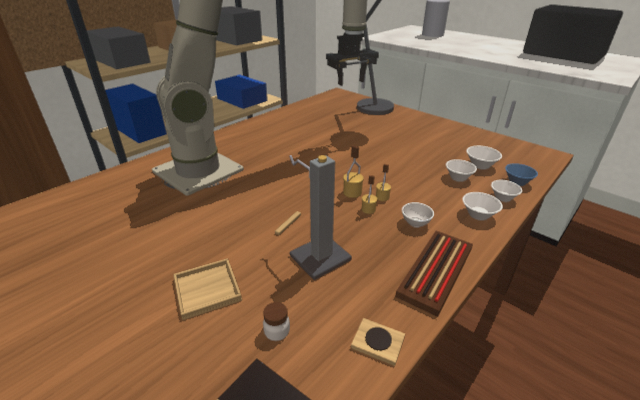

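View pics/top0.png

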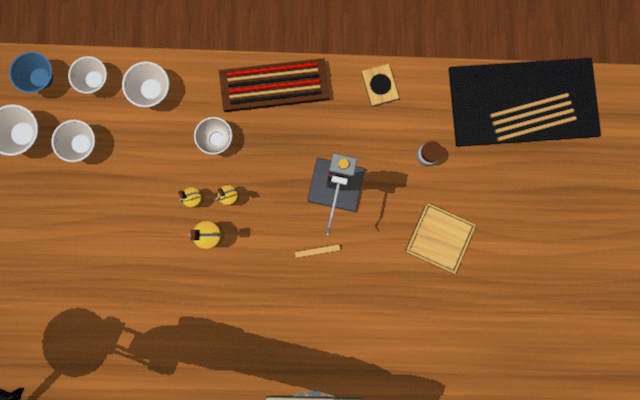

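The scene view shows the big canister at (353,185), the scale column at (321,210), the tray at (207,288) and the pot at (276,320). The top view shows the canister at (206,235), with two small look-alikes at (192,197) and (228,195). The stand is at (336,185) with its hook tip near (328,234), the burnisher lies at (318,250) and the tray is at (441,238).

```bash
cat > h.py <<'E'
import numpy as np,cv2
from cell import bot
def ray(i,uv):
    f=200/np.tan(np.radians(i["fov_y"])/2)
    R=np.array(i["R"]);d=R.T@np.array([(uv[0]-i["cx"])/f,(uv[1]-i["cy"])/f,1.]);return -R.T@np.array(i["t"]),d
def onz(i,uv,z):
    o,d=ray(i,uv);return o+d*(z-o[2])/d[2]
def proj(i,X):
    f=200/np.tan(np.radians(i["fov_y"])/2);c=np.array(i["R"])@np.array(X)+np.array(i["t"]);return np.array([i["cx"]+f*c[0]/c[2],i["cy"]+f*c[1]/c[2]])
def cross(i,uv,j,uw):
    a,d=ray(i,uv);b,e=ray(j,uw);s=np.linalg.lstsq(np.c_[d,-e],b-a,rcond=None)[0];p,q=a+d*s[0],b+e*s[1];return (p+q)/2,np.linalg.norm(p-q)
E
python3 - <<'E'
from h import *
t=cv2.imread("pics/top0.png");s=cv2.imread("pics/scene0.png")
a=cv2.resize(t[180:270,170:270],(500,450),interpolation=cv2.INTER_CUBIC)
b=cv2.resize(t[145:265,290:350],(300,600),interpolation=cv2.INTER_CUBIC)
c=np.zeros((600,800,3),np.uint8);c[:450,:500]=a;c[:,500:]=b;cv2.imwrite("pics/ct.png",c)
a=cv2.resize(s[140:225,280:400],(720,510),interpolation=cv2.INTER_CUBIC);cv2.imwrite("pics/cs.png",a)
i=bot.camera_info("top");hsv=cv2.cvtColor(t,cv2.COLOR_BGR2HSV)
# brass
m=cv2.inRange(hsv,(20,140,100),(35,255,255));n,l,st,ce=cv2.connectedComponentsWithStats(m)
for k in range(1,n):
    if st[k,4]>40:print("brass",st[k],ce[k],onz(i,ce[k],.061)[:2])
m=cv2.inRange(hsv,(14,60,150),(28,255,255));n,l,st,ce=cv2.connectedComponentsWithStats(m)
for k in range(1,n):
    if st[k,4]>150:
        r=cv2.minAreaRect(np.argwhere(l==k)[:,::-1].astype(np.float32));print("wood",st[k],r,onz(i,r[0],.012))
E
```

```text
brass [339 159   9  10  74] [343.08108108 163.47297297] [ 0.66095419 -0.05066623]
brass [222 185  13   7  50] [226.68 187.84] [0.59638552 0.21491536]
brass [184 188  16   7  59] [190.        190.3220339] [0.58819958 0.29819738]
brass [219 191  19  14 182] [228.99450549 197.65384615] [0.57398635 0.20866875]
brass [183 194  18  13 178] [192.14044944 199.92134831] [0.56633688 0.29226243]
brass [194 221  26  13 241] [207.30290456 227.7966805 ] [0.50376526 0.25487681]
brass [194 237  27  12 231] [206.98268398 241.64069264] [0.47237614 0.25415193]
wood [     0     43    640    357 117890] ((319.3761901855469, 224.11935424804688), (650.6990356445312, 341.237548828125), 1.9599273204803467) [ 5.20383396e-01 -1.53777937e-04  1.20000000e-02]
wood [ 593   64   47   49 1740] ((615.9999389648438, 88.0), (47.99999237060547, 45.99999237060547), 90.0) [ 0.87932826 -0.72806423  0.012     ]
wood [227  68  91  13 255] ((272.0599365234375, 74.02728271484375), (2.822741985321045, 90.66646575927734), 83.51692199707031) [0.88505539 0.12643974 0.012     ]
wood [229  85  91  13 255] ((273.98870849609375, 90.9
[... 601 characters left out ...]
  ]
wood [498 117  78  23 239] ((536.6202392578125, 127.93482208251953), (3.0759925842285156, 79.811767578125), 74.53878784179688) [ 0.77199744 -0.5281491   0.012     ]
wood [565 118  75  28 952] ((602.563232421875, 130.5160675048828), (74.05652618408203, 25.709802627563477), 2.935673475265503) [ 0.77086137 -0.69244062  0.012     ]
wood [442 143  50   9 164] ((466.3131408691406, 148.36683654785156), (49.00541305541992, 7.817779064178467), 4.513988018035889) [ 0.7156067  -0.35421989  0.012     ]
wood [  50  363  258   37 4834] ((178.5, 381.0), (257.0, 36.0), 0.0) [0.14616522 0.31743681 0.012     ]
wood [  0 369  54  21 676] ((26.5, 379.0), (53.0, 20.0), 0.0) [0.14321753 0.66732274 0.012     ]
```

View pics/ct.png

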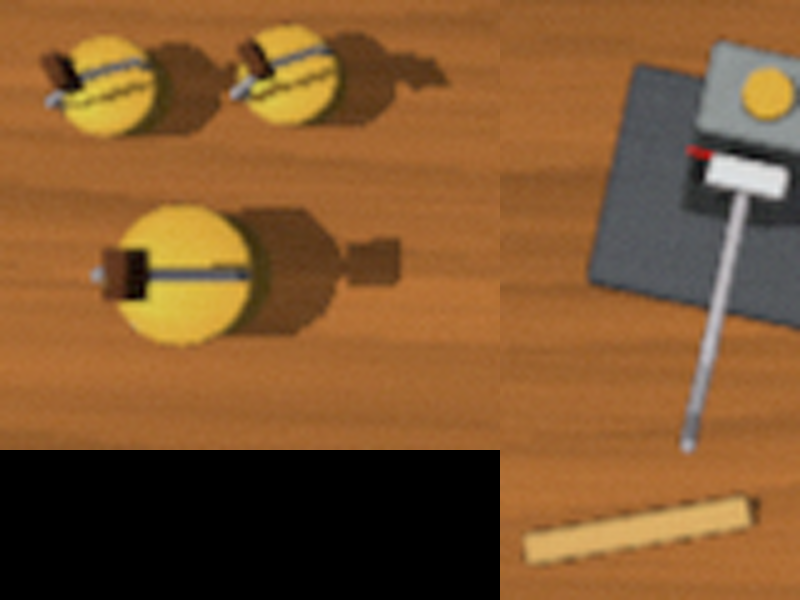

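View pics/cs.png

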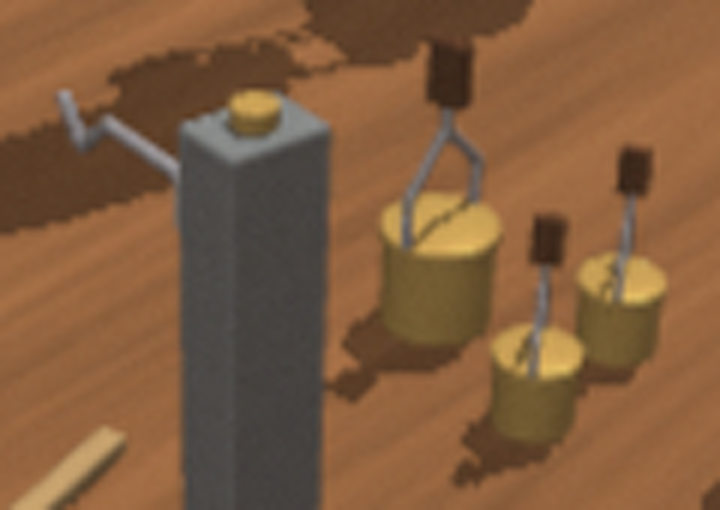

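The top crop shows the canister lid centred near (183,275), with the bail running along image x, and the hook tip at (688,447), leaving the carriage at (740,195). The scene crop confirms the biggest canister, its bail peak at (447,125) and tag at (449,73), and the hook tip at (63,95) with its V bottom at (85,145).

Run:
```python
from h import *
i=bot.camera_info("top");j=bot.camera_info("scene")
T=lambda x,y:((x+.5)/5-.5+170,(y+.5)/5-.5+180)
H=lambda x,y:((x-500+.5)/5-.5+290,(y+.5)/5-.5+145)
S=lambda x,y:((x+.5)/6-.5+280,(y+.5)/6-.5+140)
print("lid c",onz(i,T(183,275),.061))
print("legs",onz(i,T(100,274),.085),onz(i,T(248,274),.063))
tt=np.array(S(449,73)); print("tag x",cross(i,T(124,272),j,tt), onz(i,T(124,272),.165))
print("peak scene",)
tip=cross(i,H(688,446),j,S(63,95));print("tip",tip,onz(i,H(688,446),.244))
b=onz(i,H(740,197),.243);print("base",b)
d=onz(i,H(688,446),.244)-b;print("yaw of -x",np.degrees(np.arctan2(d[1],d[0])))
print("knob",onz(i,H(768,93),.29))
# tray
t=cv2.imread("pics/top0.png");hsv=cv2.cvtColor(t,cv2.COLOR_BGR2HSV)
c=t[195:280,400:480];print(hsv[238,441],hsv[238,400])
m=cv2.inRange(hsv,(0,0,175),(255,150,255));m=cv2.morphologyEx(m,cv2.MORPH_CLOSE,np.ones((3,3)))
n,l,st,ce=cv2.connectedComponentsWithStats(m)
for k in range(1,n):
    if st[k,4]>80 and 250<ce[k][0]<500:
        r=cv2.minAreaRect(np.argwhere(l==k)[:,::-1].astype(np.float32));print(st[k],r,onz(i,r[0],.012))
```

```text
lid c [0.48826356 0.25665835 0.061     ]
legs [0.48790985 0.28723248 0.085     ] [0.48954613 0.22682073 0.063     ]
tag x (array([0.48910815, 0.25937117, 0.14542115]), np.float64(0.0013277303670780852)) [0.48975949 0.25437632 0.165     ]
peak scene
tip (array([ 0.49770968, -0.01382433,  0.24101802]), np.float64(0.00028025945659496425)) [ 0.4976125  -0.01385306  0.244     ]
base [ 0.59167144 -0.03090297  0.243     ]
yaw of -x 169.72565259241466
knob [ 0.62372419 -0.03777437  0.29      ]
[ 19 134 220] [ 14 176 158]
[362  64  37  41 621] ((379.84906005859375, 83.97171020507812), (35.851104736328125, 28.02155113220215), 74.05460357666016) [ 0.86926266 -0.13915813  0.012     ]
[228  69  90  12 171] ((272.4609680175781, 74.15535736083984), (1.8748170137405396, 89.67250061035156), 83.54118347167969) [0.88476821 0.1254466  0.012     ]
[229  86  91  12 176] ((274.0102233886719, 91.08900451660156), (1.9381009340286255, 90.55328369140625), 83.45370483398438) [0.84250848 0.1201405  0.012     ]
[331 176  16  42 124] ((338.50927734375, 196.66696166992188), (14.16120433807373, 41.0674934387207), 1.5911403894424438) [ 0.58787168 -0.04443089  0.012     ]
[ 407  203   69   71 2847] ((440.7422790527344, 237.82989501953125), (53.81334686279297, 53.50874328613281), 23.96249008178711) [ 0.49561128 -0.29337915  0.012     ]
[295 245  45  13 260] ((316.8972473144531, 250.90914916992188), (6.125447750091553, 44.89139175415039), 80.13418579101562) [0.45623571 0.00394363 0.012     ]
```

```bash
cat >> h.py <<'E'
from scipy.spatial.transform import Rotation as Ro
def go(p,yaw):
    "increment (cm, rotvec) in tool axes to put TCP at p, pointing down, tool y at yaw deg"
    s=bot.get_state();q=s["tool_rot"];R=Ro.from_quat([q[1],q[2],q[3],q[0]])
    y=np.array([np.cos(np.radians(yaw)),np.sin(np.radians(yaw)),0]);z=np.array([0,0,-1.]);T=Ro.from_matrix(np.c_[np.cross(y,z),y,z])
    print("cm",np.round(R.inv().apply(np.array(p)-s["tool_pos"])*100,2),"rot",np.round((R.inv()*T).as_rotvec(),3))
E
python3 -c "
from h import *
go([.489,.2555,.40],91.5)"
```

```text
cm [-37.71 -22.22   0.43] rot [-0.001 -0.    -0.363]
```

Emit:
{"method": "send_rows", "body": {
  "increments": [
    [-2,-1.2,0,0,0,0,6],
    [-6,-3.5,0,0,0,0,6],
    [-10,-6,0.1,0,0,0,6],
    [-15,-8.8,0.2,0,0,0,6],
    [-20,-11.8,0.2,0,0,0,6],
    [-25,-14.7,0.3,0,0,0,6],
    [-29,-17.1,0.3,0,0,0,6],
    [-32,-18.9,0.4,0,0,0,6]
  ]
}}

```text
t: 0.9
tool_pos: [0.4438, 0.3078, 0.4008]
tool_rot: [-0.0, 0.168, 0.986, 0.0]
force: [0.9, 1.6, -0.3]
gripper_width: 0.0599
grasp_force: 0.0
```

Emit:
{"method": "send_rows", "body": {
  "increments": [
    [-2,-1.2,0,0,0,-0.1,6],
    [-4,-2.4,0,0,0,-0.2,6],
    [-5.2,-3,0,0,0,-0.3,6],
    [-5.7,-3.3,0,0,0,-0.363,6],
    [-5.7,-3.3,0,0,0,-0.363,6],
    [-5.7,-3.3,0,0,0,-0.363,6]
  ]
}}

```text
t: 1.5
tool_pos: [0.4855, 0.26, 0.4006]
tool_rot: [-0.0, -0.012, 1.0, -0.0]
force: [-0.0, 0.5, 0.4]
gripper_width: 0.0606
grasp_force: 0.0
```

Run:
```python
from h import *
go([.489,.2555,.40],91.5)
i=bot.camera_info("wrist");im=bot.read_camera("wrist");cv2.imwrite("pics/w1.png",im[:,:,::-1]);print(i)
for z in(.15,.115,.061):print(proj(i,[.489,.2555,z]))
s=bot.get_state();print(s["force"],s["tool_pos"])
```

```text
cm [-0.34 -0.45  0.06] rot [-0.    -0.001 -0.002]
{'fov_y': 69.75622693981774, 'cx': 322.5064744375212, 'cy': 196.0819595042043, 'R': array([[-2.52953035e-02,  9.99679889e-01, -5.16421384e-04],
       [ 9.60101293e-01,  2.44377424e-02,  2.78582670e-01],
       [ 2.78506113e-01,  6.55101636e-03, -9.60412114e-01]]), 't': array([-0.24733907, -0.50479248,  0.25001374])}
[317.36644235 211.06087998]
[318.00792161 199.16180139]
[318.74072604 185.56869222]
[-1.07574338  0.09511109 -0.17335527] [0.48534621 0.26019196 0.40064599]
```

View pics/w1.png

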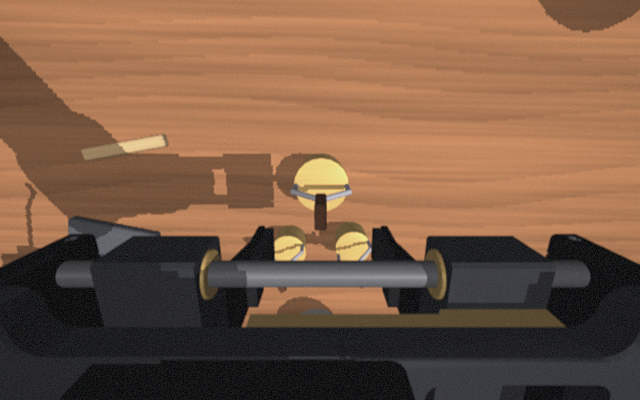

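The wrist view shows the canister's lid near (321,183), its bail legs level at (292,190) and (350,190), and the tag at (320,210). That puts y about 1.5 mm further than I estimated, with the yaw already aligned.

Emit:
{"method": "send_rows", "body": {
  "increments": [
    [-0.1,-0.1,0,0,0,0,6],
    [-0.2,-0.25,1,0,0,0,6],
    [-0.3,-0.25,2.5,0,0,0,6],
    [-0.3,-0.25,4.5,0,0,0,6],
    [-0.3,-0.25,6.5,0,0,0,5],
    [-0.3,-0.25,7.8,0,0,0,4],
    [-0.3,-0.25,8.3,0,0,0,4],
    [-0.3,-0.25,8.4,0,0,0,4]
  ]
}}

```text
t: 2.35
tool_pos: [0.4887, 0.2573, 0.3164]
tool_rot: [-0.0, -0.013, 1.0, -0.0]
force: [0.3, -0.6, 0.8]
gripper_width: 0.0417
grasp_force: 0.0
```

Emit:
{"method": "send_rows", "body": {
  "increments": [
    [0,0,0,0,0,0,4],
    [0,0,0,0,0,0,3]
  ]
}}

```text
t: 2.55
tool_pos: [0.489, 0.2574, 0.3177]
tool_rot: [0.001, -0.013, 1.0, 0.0]
force: [-0.4, 0.1, 0.9]
gripper_width: 0.037
grasp_force: 0.0
```

Run:
```python
from h import *
go([.4885,.257,.317],91.5)
f=[]
for k in range(4): bot.read_camera("top"); f.append(bot.get_state()["force"])
print(np.mean(f,0),np.std(f,0))
i=bot.camera_info("wrist");im=bot.read_camera("wrist");cv2.imwrite("pics/w2.png",im[:,:,::-1])
for z in(.165,.15,.115):print(proj(i,[.4885,.257,z]))
```

```text
cm [ 0.06 -0.04  0.07] rot [0.001 0.001 0.   ]
[-0.26253694  0.00993083  0.15715882] [0.61557669 0.68102106 0.8565389 ]
[321.95687052 266.28936457]
[322.00482167 252.67606473]
[322.08934708 228.67935932]
```

View pics/w2.png

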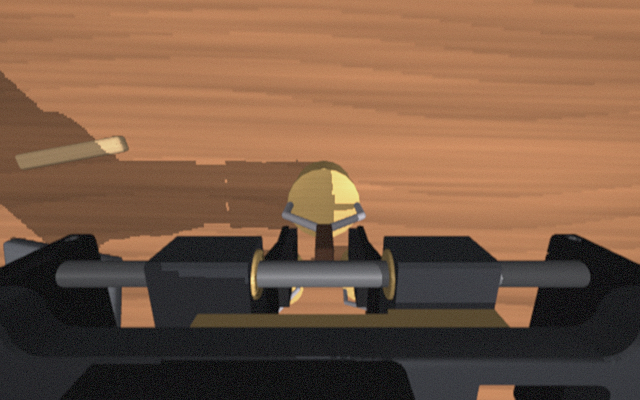

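The tag at (324,240) is between the open fingers. I'll close on it.

Emit:
{"method": "send_rows", "body": {
  "increments": [
    [0,0,0,0,0,0,2],
    [0,0,0,0,0,0,1.2],
    [0,0,0,0,0,0,0.8],
    [0,0,0,0,0,0,0.5],
    [0,0,0,0,0,0,0.3],
    [0,0,0,0,0,0,0.3],
    [0,0,0,0,0,0,0.3]
  ],
  "force": 35
}}

```text
t: 3.5
tool_pos: [0.4887, 0.2575, 0.3169]
tool_rot: [-0.0, -0.013, 1.0, 0.0]
force: [-0.7, 1.4, -1.0]
gripper_width: 0.0097
grasp_force: 35.0
```

Emit:
{"method": "send_rows", "body": {
  "increments": [
    [0,0,-0.5,0,0,0,0.3],
    [0,0,-1.5,0,0,0,0.3],
    [0,0,-3,0,0,0,0.3],
    [0,0,-5,0,0,0,0.3],
    [0,0,-7.5,0,0,0,0.3],
    [0,0,-10,0,0,0,0.3],
    [0,0,-12.5,0,0,0,0.3],
    [0,0,-15,0,0,0,0.3]
  ]
}}

```text
t: 4.3
tool_pos: [0.4886, 0.2567, 0.468]
tool_rot: [-0.0, -0.013, 1.0, -0.0]
force: [0.6, -0.1, -7.6]
gripper_width: 0.0099
grasp_force: 35.0
```

Emit:
{"method": "send_rows", "body": {
  "increments": [
    [0,0,-1.5,0,0,0.05,0.3],
    [0,0,-2.5,0,0,0.15,0.3],
    [0,0,-3,0,0,0.2,0.3],
    [0,0,-3,0,0,0.206,0.3],
    [0,0,-3,0,0,0.206,0.3]
  ]
}}

```text
t: 4.8
tool_pos: [0.4887, 0.257, 0.4966]
tool_rot: [-0.0, 0.089, 0.996, -0.0]
force: [-0.1, -0.3, -8.0]
gripper_width: 0.0093
grasp_force: 35.0
```

```bash
cat >> h.py <<'E'
def meanf(n):
    f=[];p=[]
    for k in range(n): bot.read_camera("top"); s=bot.get_state();f.append(s["force"]);p.append(s["tool_pos"])
    print("F",np.round(np.mean(f,0),2),"+-",np.round(np.std(f,0)/n**.5,2),"p",np.round(np.mean(p,0),4),"w",s["gripper_width"],s["grasp_force"],"t",s["t"])
E
python3 - <<'E'
from h import *
meanf(20)
a=np.radians(-10.3);seat=np.array([.511,-.0163]);
back=seat-.05*np.array([np.cos(a),np.sin(a)])
print(seat,back)
# TCP over tag: height canister base + .150+.167
z=.234-.115+.317
go([*back,z+.035],79.7)
im=bot.read_camera("scene");cv2.imwrite("pics/s2.png",im[:,:,::-1])
E
```

```text
F [-0.01 -0.14 -7.93] +- [0.12 0.1  0.12] p [0.4888 0.2572 0.4967] w 0.009970240162416343 34.99175671488047 t 5.8
[ 0.511  -0.0163] [ 0.46180575 -0.00735989]
cm [ -2.08 -26.52   2.58] rot [ 0. -0. -0.]
```

Emit:
{"method": "send_rows", "body": {
  "increments": [
    [0,-0.5,0,0,0,0,0.3],
    [0,-1.5,0,0,0,0,0.3],
    [0,-3.5,0,0,0,0,0.3],
    [0,-6,0,0,0,0,0.3],
    [0,-8.5,0,0,0,0,0.3],
    [0,-11,0,0,0,0,0.3],
    [0,-13.5,0,0,0,0,0.3],
    [0,-16,0,0,0,0,0.3]
  ]
}}

```text
t: 6.65
tool_pos: [0.4594, 0.0968, 0.497]
tool_rot: [0.0, 0.091, 0.996, 0.0]
force: [1.0, 0.5, -7.9]
gripper_width: 0.0096
grasp_force: 35.0
```

Emit:
{"method": "send_rows", "body": {
  "increments": [
    [-0.1,-2.5,0,0,0,0,0.3],
    [-0.1,-5,0.5,0,0,0,0.3],
    [-0.1,-7.5,1.2,0,0,0,0.3],
    [-0.1,-9,2,0,0,0,0.3],
    [-0.1,-10,2.8,0,0,0,0.3],
    [-0.1,-10.4,3.3,0,0,0,0.3],
    [-0.1,-10.5,3.5,0,0,0,0.3],
    [-0.1,-10.5,3.5,0,0,0,0.3]
  ]
}}

```text
t: 7.45
tool_pos: [0.4425, -0.0029, 0.4615]
tool_rot: [-0.0, 0.089, 0.996, 0.0]
force: [-0.0, -0.2, -8.3]
gripper_width: 0.0095
grasp_force: 35.0
```

Run:
```python
from h import *
go([.511,-.0163,.462],79.7);print(bot.get_state()["tool_pos"])
im=bot.read_camera("scene")[:,:,::-1];t=bot.read_camera("top")[:,:,::-1];w=bot.read_camera("wrist")[:,:,::-1]
cv2.imwrite("pics/s3.png",im);cv2.imwrite("pics/t3.png",t);cv2.imwrite("pics/w3.png",w)
c=np.zeros((600,800,3),np.uint8)
c[:400,:480]=cv2.resize(im[110:210,230:350],(480,400),interpolation=cv2.INTER_CUBIC)
c[:400,480:]=cv2.resize(t[150:275,290:390],(320,400),interpolation=cv2.INTER_CUBIC)
c[400:,:320]=cv2.resize(w,(320,200))
cv2.imwrite("pics/c3.png",c)
```

```text
cm [-6.98 -0.1  -0.05] rot [ 0.    -0.     0.001]
[ 0.44246307 -0.00289608  0.46154992]
```

View pics/c3.png

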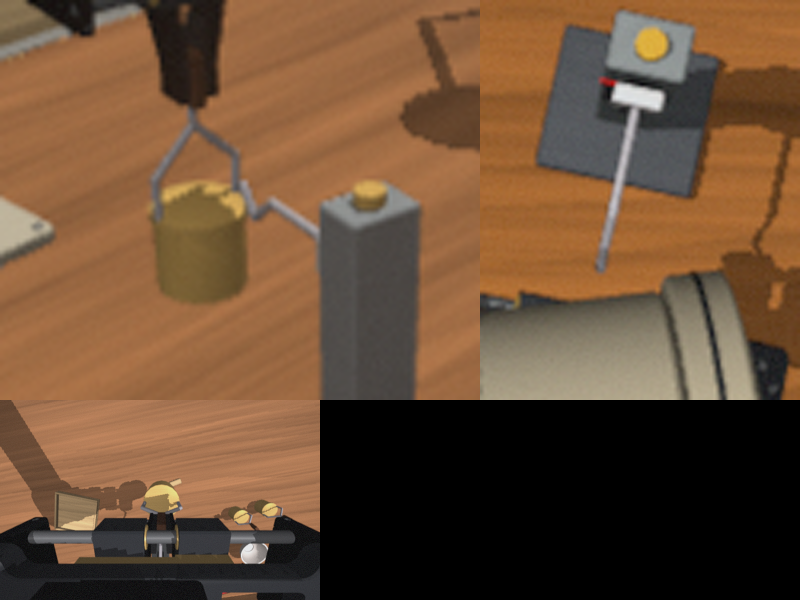

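The crop shows the bail peak at (193,126), with the hook tip at (245,184) and V bottom at (255,215) to its right. The canister hangs straight from the grip. I'll compare the bail and hook in the same scene image to cancel out calibration error.

Run:
```python
from h import *
j=bot.camera_info("scene");i=bot.camera_info("top")
C=lambda x,y:np.array([(x+.5)/4-.5+230,(y+.5)/4-.5+110])
p=bot.get_state()["tool_pos"];peak=p-[0,0,.202]
print("peak seen",C(193,126),"pred",proj(j,peak))
a=np.radians(-10.3);ex=np.array([np.cos(a),np.sin(a),0]);ez=np.array([0,0,1])
seat=np.array([.511,-.0163,.234])
print("tip seen",C(244,183),"pred",proj(j,seat-.012*ex+.010*ez))
print("bottom seen",C(255,215),"pred",proj(j,seat-.009*ez))
print("knee seen",C(273,202),"pred",proj(j,seat+.02*ex+.009*ez))
print("tip top pred",proj(i,seat-.012*ex+.010*ez),"seen",(601+.5)/3.2-.5+290-480/3.2,(266+.5)/3.2-.5+150)
print("px per 1mm ex, y, z",proj(j,seat+.01*ex)-proj(j,seat),proj(j,seat+[0,.01,0])-proj(j,seat),proj(j,seat+.01*ez)-proj(j,seat))
```

```text
peak seen [277.875 141.125] pred [277.61469872 140.08949931]
tip seen [290.625 155.375] pred [290.30486192 154.56433789]
bottom seen [293.375 163.375] pred [293.33616477 163.39115886]
knee seen [297.875 160.125] pred [297.80677714 160.0089886 ]
tip top pred [327.3845753  232.95529411] seen 327.46875 232.78125
px per 1mm ex, y, z [2.33068515 1.60415247] [ 2.96005316 -1.43993262] [-0.13940666 -3.67940015]
```

Emit:
{"method": "send_rows", "body": {
  "increments": [
    [-0.4,-0.1,-0.2,0,0,0,0.3],
    [-1.2,-0.1,-0.2,0,0,0,0.3],
    [-2.2,-0.1,-0.2,0,0,0,0.3],
    [-3.2,-0.1,-0.2,0,0,0,0.3],
    [-4.2,-0.1,-0.2,0,0,0,0.3],
    [-5.2,-0.1,-0.2,0,0,0,0.3],
    [-6,-0.1,-0.2,0,0,0,0.3],
    [-6.5,-0.1,-0.2,0,0,0,0.3]
  ]
}}

```text
t: 8.4
tool_pos: [0.507, -0.0163, 0.4636]
tool_rot: [-0.0, 0.09, 0.996, -0.0]
force: [-0.3, -0.4, -8.0]
gripper_width: 0.0096
grasp_force: 35.0
```

Emit:
{"method": "send_rows", "body": {
  "increments": [
    [-0.3,0,0,0,0,0,0.3],
    [-0.5,0,0.1,0,0,0,0.3],
    [-0.5,0,0.4,0,0,0,0.3],
    [-0.5,0,0.7,0,0,0,0.3],
    [-0.5,0,0.9,0,0,0,0.3],
    [-0.5,0,1,0,0,0,0.3],
    [-0.5,0,1,0,0,0,0.3]
  ]
}}

```text
t: 9.1
tool_pos: [0.511, -0.0171, 0.4537]
tool_rot: [-0.0, 0.09, 0.996, 0.0]
force: [-1.0, 0.5, -8.2]
gripper_width: 0.0099
grasp_force: 35.0
```

Run:
```python
from h import *
go([.511,-.0163,.437],79.7);print(bot.get_state()["tool_pos"],bot.get_state()["force"])
im=bot.read_camera("scene")[:,:,::-1]
cv2.imwrite("pics/c4.png",cv2.resize(im[120:200,260:350],(720,600)[0:1]+(600,),interpolation=cv2.INTER_CUBIC))
```

```text
cm [0.01 0.08 1.67] rot [ 0. -0.  0.]
[ 0.51097815 -0.0171349   0.45371619] [-0.99485739  0.48950638 -8.1939415 ]
```

View pics/c4.png

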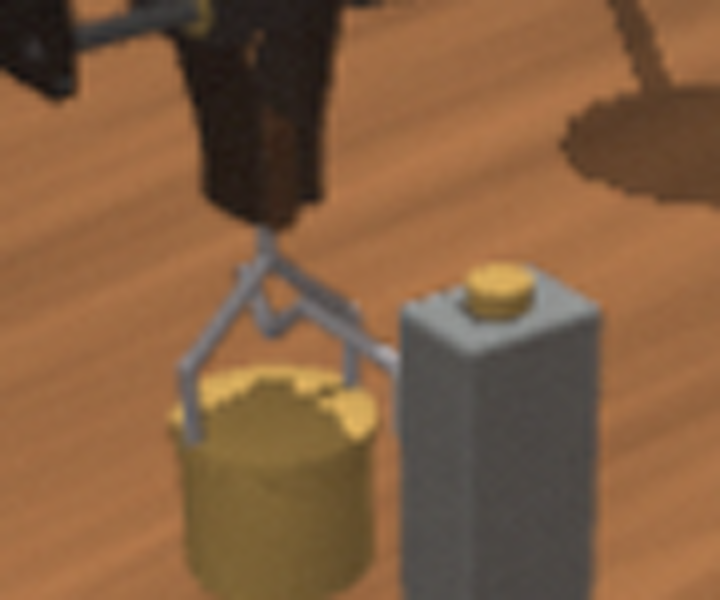

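The bail is threaded: its peak at (265,262) sits right above the V bottom at (272,332). I'll lower it slowly.

Emit:
{"method": "send_rows", "body": {
  "increments": [
    [0,0.05,0.2,0,0,0,0.3],
    [0,0.05,0.4,0,0,0,0.3],
    [0,0.05,0.6,0,0,0,0.3],
    [0,0.05,0.8,0,0,0,0.3],
    [0,0.05,1,0,0,0,0.3],
    [0,0.05,1.2,0,0,0,0.3],
    [0,0.05,1.4,0,0,0,0.3],
    [0,0.05,1.6,0,0,0,0.3]
  ]
}}

```text
t: 9.95
tool_pos: [0.5112, -0.0167, 0.4376]
tool_rot: [-0.0, 0.09, 0.996, 0.0]
force: [0.2, 0.1, -7.4]
gripper_width: 0.0098
grasp_force: 35.0
```

Emit:
{"method": "send_rows", "body": {
  "increments": [
    [0,0,0.2,0,0,0,0.3],
    [0,0,0.4,0,0,0,0.3],
    [0,0,0.6,0,0,0,0.3],
    [0,0,0.8,0,0,0,0.3],
    [0,0,1,0,0,0,0.3],
    [0,0,1.2,0,0,0,0.3],
    [0,0,1.4,0,0,0,0.3],
    [0,0,1.6,0,0,0,0.3]
  ]
}}

```text
t: 10.75
tool_pos: [0.5112, -0.0167, 0.4217]
tool_rot: [0.0, 0.09, 0.996, 0.0]
force: [-0.7, -0.2, -5.8]
gripper_width: 0.0099
grasp_force: 35.0
```

Emit:
{"method": "send_rows", "body": {
  "increments": [
    [0,0,0.2,0,0,0,0.3],
    [0,0,0.4,0,0,0,0.3],
    [0,0,0.6,0,0,0,0.3],
    [0,0,0.8,0,0,0,0.3],
    [0,0,1,0,0,0,0.3],
    [0,0,1.1,0,0,0,0.3],
    [0,0,1.1,0,0,0,0.3]
  ]
}}

```text
t: 11.45
tool_pos: [0.5112, -0.0167, 0.4107]
tool_rot: [-0.0, 0.09, 0.996, 0.0]
force: [0.1, 0.8, -3.9]
gripper_width: 0.01
grasp_force: 35.0
```

Run:
```python
from h import *
meanf(14)
s=bot.get_state();print(s["moment"])
```

```text
F [-0.91 -0.53 -4.93] +- [0.17 0.13 0.15] p [ 0.5112 -0.0167  0.4109] w 0.009768111833945598 34.99257571063936 t 12.15
[-0.11839243  0.19676575 -0.00705422]
```

Emit:
{"method": "send_rows", "body": {
  "increments": [
    [0.05,-0.03,0,0,0,0,0.3],
    [0.1,-0.06,0,0,0,0,0.3],
    [0.15,-0.1,0,0,0,0,0.3],
    [0.15,-0.1,0,0,0,0,0.3],
    [0.15,-0.1,0,0,0,0,0.3]
  ]
}}

```text
t: 12.65
tool_pos: [0.51, -0.0171, 0.4113]
tool_rot: [0.001, 0.09, 0.996, 0.0]
force: [5.1, 0.3, -5.1]
gripper_width: 0.0097
grasp_force: 35.0
```

Run:
```python
from h import *
meanf(14)
```

```text
F [ 5.18  1.71 -5.08] +- [0.13 0.13 0.12] p [ 0.51   -0.0171  0.4113] w 0.0097476003381926 34.991991366259754 t 13.35
```

Emit:
{"method": "send_rows", "body": {
  "increments": [
    [-0.05,0.03,0,0,0,0,0.3],
    [-0.1,0.06,0,0,0,0,0.3],
    [-0.13,0.08,0,0,0,0,0.3],
    [-0.13,0.08,0,0,0,0,0.3]
  ]
}}

```text
t: 13.75
tool_pos: [0.5108, -0.0168, 0.4106]
tool_rot: [-0.0, 0.09, 0.996, -0.0]
force: [1.4, -0.0, -4.6]
gripper_width: 0.0098
grasp_force: 35.0
```

Emit:
{"method": "send_rows", "body": {
  "increments": [
    [0,0,0.2,0,0,0,0.3],
    [0,0,0.4,0,0,0,0.3],
    [0,0,0.6,0,0,0,0.3],
    [0,0,0.8,0,0,0,0.3],
    [0,0,1,0,0,0,0.3],
    [0,0,1.2,0,0,0,0.3],
    [0,0,1.4,0,0,0,0.3],
    [0,0,1.6,0,0,0,0.3]
  ]
}}

```text
t: 14.55
tool_pos: [0.5109, -0.0168, 0.3946]
tool_rot: [-0.0, 0.09, 0.996, 0.0]
force: [-1.8, -0.3, -3.2]
gripper_width: 0.0097
grasp_force: 35.0
```

Emit:
{"method": "send_rows", "body": {
  "increments": [
    [0,0,0.2,0,0,0,0.3],
    [0,0,0.4,0,0,0,0.3],
    [0,0,0.6,0,0,0,0.3],
    [0,0,0.8,0,0,0,0.3],
    [0,0,1,0,0,0,0.3],
    [0,0,1.2,0,0,0,0.3],
    [0,0,1.4,0,0,0,0.3],
    [0,0,1.6,0,0,0,0.3]
  ]
}}

```text
t: 15.35
tool_pos: [0.5109, -0.0168, 0.3787]
tool_rot: [-0.0, 0.09, 0.996, 0.0]
force: [-2.0, -0.1, -2.1]
gripper_width: 0.0097
grasp_force: 35.0
```

Emit:
{"method": "send_rows", "body": {
  "increments": [
    [0,0,0.2,0,0,0,0.3],
    [0,0,0.4,0,0,0,0.3],
    [0,0,0.6,0,0,0,0.3],
    [0,0,0.8,0,0,0,0.3],
    [0,0,1,0,0,0,0.3],
    [0,0,1.2,0,0,0,0.3],
    [0,0,1.3,0,0,0,0.3],
    [0,0,1.3,0,0,0,0.3]
  ]
}}

```text
t: 16.15
tool_pos: [0.5109, -0.0168, 0.3657]
tool_rot: [-0.0, 0.09, 0.996, 0.0]
force: [-3.2, 0.0, -0.1]
gripper_width: 0.0095
grasp_force: 35.0
```

Run:
```python
from h import *
meanf(30)
```

```text
F [-2.98  0.54 -0.55] +- [0.08 0.08 0.09] p [ 0.511  -0.0168  0.3658] w 0.009985344029537411 34.99175427015871 t 17.65
```

Emit:
{"method": "send_rows", "body": {
  "increments": [
    [0.04,0,0.1,0,0,0,0.3],
    [0.075,0.01,0.3,0,0,0,0.3],
    [0.075,0.01,0.45,0,0,0,0.3],
    [0.075,0.01,0.5,0,0,0,0.3],
    [0.075,0.01,0.5,0,0,0,0.3]
  ]
}}

```text
t: 18.15
tool_pos: [0.5105, -0.0167, 0.361]
tool_rot: [0.001, 0.09, 0.996, 0.0]
force: [1.0, 0.0, 0.8]
gripper_width: 0.0098
grasp_force: 35.0
```

Run:
```python
from h import *
meanf(24)
```

```text
F [ 3.72 -1.26 -0.05] +- [0.24 0.15 0.12] p [ 0.5104 -0.0166  0.361 ] w 0.009903569797266249 34.99253194313496 t 19.35
```

Emit:
{"method": "send_rows", "body": {
  "increments": [
    [-0.03,-0.01,0,0,0,0,0.3],
    [-0.03,-0.01,0,0,0,0,0.3],
    [-0.03,-0.01,0,0,0,0,0.3],
    [-0.03,-0.01,0,0,0,0,0.3],
    [-0.03,-0.01,0,0,0,0,0.3]
  ]
}}

```text
t: 19.85
tool_pos: [0.5105, -0.0167, 0.3608]
tool_rot: [0.0, 0.09, 0.996, 0.0]
force: [4.1, -0.8, 0.5]
gripper_width: 0.0096
grasp_force: 35.0
```

Run:
```python
from h import *
meanf(12);meanf(12)
```

```text
F [ 4.53 -0.85 -0.35] +- [0.16 0.17 0.16] p [ 0.5105 -0.0167  0.3608] w 0.009732187360303752 34.991753501817584 t 20.45
F [ 5.01 -0.66 -0.19] +- [0.09 0.18 0.15] p [ 0.5105 -0.0167  0.3608] w 0.009677827035513653 34.99162242282182 t 21.05
```

Emit:
{"method": "send_rows", "body": {
  "increments": [
    [-0.035,-0.01,0,0,0,0,0.3],
    [-0.035,-0.01,0,0,0,0,0.3],
    [-0.035,-0.01,0,0,0,0,0.3],
    [-0.035,-0.01,0,0,0,0,0.3],
    [-0.035,-0.01,0,0,0,0,0.3]
  ]
}}

```text
t: 21.55
tool_pos: [0.5107, -0.0168, 0.3607]
tool_rot: [-0.0, 0.09, 0.996, 0.0]
force: [2.8, 0.6, -0.0]
gripper_width: 0.0096
grasp_force: 35.0
```

Run:
```python
from h import *
meanf(12);meanf(12)
```

```text
F [ 2.23  0.45 -0.1 ] +- [0.15 0.16 0.1 ] p [ 0.5107 -0.0168  0.3607] w 0.00970368331520414 34.99106568284333 t 22.15
F [ 1.13  0.44 -0.1 ] +- [0.17 0.11 0.13] p [ 0.5108 -0.0169  0.3608] w 0.010087797027655677 34.991176687180996 t 22.75
```

Emit:
{"method": "send_rows", "body": {
  "increments": [
    [0,0,0.1,0,0,0,0.3],
    [0,0,0.1,0,0,0,0.3],
    [0,0,0.1,0,0,0,0.3]
  ],
  "force": 15
}}

```text
t: 23.05
tool_pos: [0.5108, -0.0169, 0.3598]
tool_rot: [-0.0, 0.09, 0.996, 0.0]
force: [0.1, 0.4, 0.1]
gripper_width: 0.0095
grasp_force: 15.0
```

Run:
```python
from h import *
meanf(12)
cv2.imwrite("pics/s5.png",bot.read_camera("scene")[:,:,::-1])
```

```text
F [ 0.09  1.23 -0.17] +- [0.15 0.13 0.15] p [ 0.5108 -0.0169  0.3598] w 0.00980377149340514 14.991089715622365 t 23.65
```

Emit:
{"method": "send_rows", "body": {
  "increments": [
    [0,0,0,0,0,0,1.1],
    [0,0,0,0,0,0,1.3],
    [0,0,0,0,0,0,1.6],
    [0,0,0,0,0,0,2.2],
    [0,0,0,0,0,0,3],
    [0,0,0,0,0,0,4],
    [0,0,0,0,0,0,5],
    [0,0,0,0,0,0,5]
  ]
}}

```text
t: 24.5
tool_pos: [0.5108, -0.0169, 0.3598]
tool_rot: [0.0, 0.09, 0.996, 0.0]
force: [0.3, 0.1, -1.0]
gripper_width: 0.0454
grasp_force: 0.0
```

Run:
```python
from h import *
j=bot.camera_info("scene")
s0=cv2.imread("pics/s5.png")
fr=[]
for k in range(8):
    fr.append(bot.read_camera("scene")[:,:,::-1].copy())
cv2.imwrite("pics/s6.png",fr[-1])
c=proj(j,[.511,-.0167,.08]).astype(int);print(c)
sl=np.s_[c[1]-45:c[1]+50,c[0]-40:c[0]+22]
for a in [s0]+fr:
    m=cv2.inRange(cv2.cvtColor(a,cv2.COLOR_BGR2HSV),(20,140,60),(35,255,255))[sl];y,x=np.nonzero(m);print(len(y),x.mean().round(2),y.mean().round(2))
cv2.imwrite("pics/c6.png",cv2.resize(np.hstack([s0[c[1]-75:c[1]+45,c[0]-50:c[0]+50],fr[-1][c[1]-75:c[1]+45,c[0]-50:c[0]+50]]),(800,480),interpolation=cv2.INTER_CUBIC))
meanf(4)
```

```text
[295 211]
46 39.91 45.3
57 39.84 45.51
57 41.35 43.63
40 40.67 43.65
41 42.46 43.24
36 41.08 42.11
51 41.37 43.92
47 39.98 44.21
54 40.78 42.7
F [-0.42 -0.09 -0.04] +- [0.12 0.18 0.06] p [ 0.5108 -0.0169  0.3598] w 0.050220955647644304 0.0 t 25.1
```

View pics/c6.png

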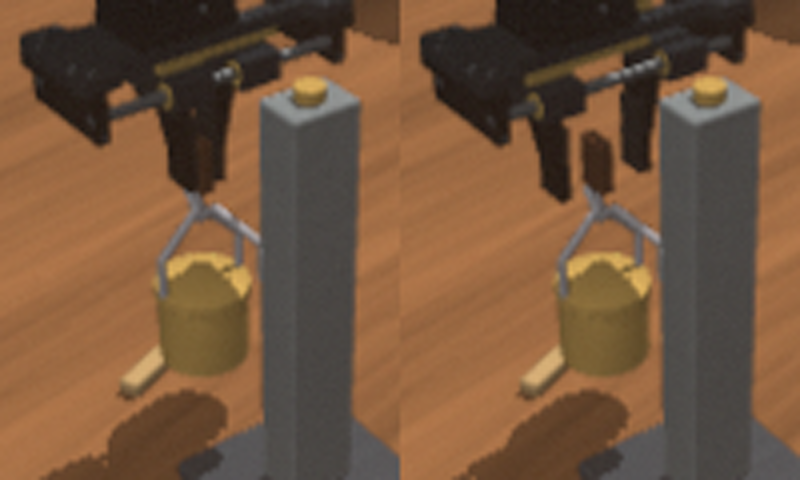

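The bail hangs on the hook with both fingers clear of the tag (right half, tag at (597,160)), and there is no visible shift from before release. I'll wait out the reading.

Emit:
{"method": "send_rows", "body": {
  "increments": [
    [0,0,0,0,0,0,5],
    [0,0,0,0,0,0,5],
    [0,0,0,0,0,0,5],
    [0,0,0,0,0,0,5],
    [0,0,0,0,0,0,5],
    [0,0,0,0,0,0,5],
    [0,0,0,0,0,0,5],
    [0,0,0,0,0,0,5]
  ]
}}

```text
t: 25.9
tool_pos: [0.5108, -0.0169, 0.3598]
tool_rot: [-0.0, 0.09, 0.996, 0.0]
force: [-1.2, 0.4, 0.8]
gripper_width: 0.05
grasp_force: 0.0
```

Emit:
{"method": "send_rows", "body": {
  "increments": [
    [0,0,0,0,0,0,5],
    [0,0,0,0,0,0,5],
    [0,0,0,0,0,0,5],
    [0,0,0,0,0,0,5],
    [0,0,0,0,0,0,5],
    [0,0,0,0,0,0,5],
    [0,0,0,0,0,0,5],
    [0,0,0,0,0,0,5]
  ]
}}

```text
t: 26.7
tool_pos: [0.5108, -0.0169, 0.3598]
tool_rot: [0.0, 0.09, 0.996, 0.0]
force: [-0.7, 0.3, -0.4]
gripper_width: 0.05
grasp_force: 0.0
```

Emit:
{"method": "send_rows", "body": {
  "increments": [
    [0,0,0,0,0,0,5],
    [0,0,0,0,0,0,5],
    [0,0,0,0,0,0,5],
    [0,0,0,0,0,0,5],
    [0,0,0,0,0,0,5],
    [0,0,0,0,0,0,5],
    [0,0,0,0,0,0,5],
    [0,0,0,0,0,0,5]
  ]
}}

```text
t: 27.5
tool_pos: [0.5108, -0.0169, 0.3598]
tool_rot: [0.0, 0.09, 0.996, 0.0]
force: [-0.4, 0.3, 0.3]
gripper_width: 0.0499
grasp_force: 0.0
```

Emit:
{"method": "send_rows", "body": {
  "increments": [
    [0,0,0,0,0,0,5],
    [0,0,0,0,0,0,5],
    [0,0,0,0,0,0,5],
    [0,0,0,0,0,0,5],
    [0,0,0,0,0,0,5],
    [0,0,0,0,0,0,5],
    [0,0,0,0,0,0,5],
    [0,0,0,0,0,0,5]
  ]
}}

```text
t: 28.3
tool_pos: [0.5108, -0.0169, 0.3598]
tool_rot: [0.0, 0.09, 0.996, 0.0]
force: [1.2, 0.2, 0.9]
gripper_width: 0.0501
grasp_force: 0.0
```

Emit:
{"method": "send_rows", "body": {
  "increments": [
    [0,0,0,0,0,0,5],
    [0,0,0,0,0,0,5],
    [0,0,0,0,0,0,5],
    [0,0,0,0,0,0,5],
    [0,0,0,0,0,0,5],
    [0,0,0,0,0,0,5],
    [0,0,0,0,0,0,5],
    [0,0,0,0,0,0,5]
  ]
}}

```text
t: 29.1
tool_pos: [0.5108, -0.0169, 0.3598]
tool_rot: [-0.0, 0.09, 0.996, 0.0]
force: [-1.0, 0.8, 0.6]
gripper_width: 0.0502
grasp_force: 0.0
```

Run:
```python
from h import *
s6=cv2.imread("pics/s6.png").astype(int);fr=[bot.read_camera("scene")[:,:,::-1].astype(int) for k in range(6)]
sl=np.s_[140:260,245:318]
g=[cv2.cvtColor(a[sl].astype(np.uint8),cv2.COLOR_BGR2GRAY).astype(np.float32) for a in [s6]+fr]
for a in g[:-1]: print(cv2.phaseCorrelate(a,g[-1]), np.abs(a-g[-1]).max())
```

```text
((0.5110136091669304, 0.007260080441206185), 1.013848018222385) 23.0
((0.5075850689242287, 0.01751891778042136), 1.001373715930515) 7.0
((0.501639750400706, -0.02561595247723858), 1.0014312303331163) 7.0
((0.49302022192283346, -0.008854008832592797), 0.9960261396831936) 8.0
((0.4996126226169295, -0.016486668472083466), 0.9993040715853373) 11.0
((0.5183057739834211, 0.013556294278366465), 0.9950288295216031) 8.0
```

The picture is down to pure noise, so the canister is still. I'll hold one more second, then close gently on the tag.

Emit:
{"method": "send_rows", "body": {
  "increments": [
    [0,0,0,0,0,0,5],
    [0,0,0,0,0,0,5],
    [0,0,0,0,0,0,5],
    [0,0,0,0,0,0,5],
    [0,0,0,0,0,0,5],
    [0,0,0,0,0,0,5],
    [0,0,0,0,0,0,5],
    [0,0,0,0,0,0,5]
  ]
}}

```text
t: 30.2
tool_pos: [0.5108, -0.0169, 0.3598]
tool_rot: [-0.0, 0.09, 0.996, 0.0]
force: [0.1, 1.0, -0.7]
gripper_width: 0.0501
grasp_force: 0.0
```

Emit:
{"method": "send_rows", "body": {
  "increments": [
    [0,0,0,0,0,0,4],
    [0,0,0,0,0,0,3],
    [0,0,0,0,0,0,2.2],
    [0,0,0,0,0,0,1.7],
    [0,0,0,0,0,0,1.4],
    [0,0,0,0,0,0,1.2],
    [0,0,0,0,0,0,1.1],
    [0,0,0,0,0,0,1]
  ],
  "force": 10
}}

```text
t: 31.0
tool_pos: [0.5108, -0.0169, 0.3598]
tool_rot: [0.0, 0.09, 0.996, 0.0]
force: [-0.8, -0.2, -0.3]
gripper_width: 0.0113
grasp_force: 0.0
```

Emit:
{"method": "send_rows", "body": {
  "increments": [
    [0,0,0,0,0,0,0.8],
    [0,0,0,0,0,0,0.5],
    [0,0,0,0,0,0,0.3]
  ],
  "force": 20
}}

```text
t: 31.3
tool_pos: [0.5108, -0.0169, 0.3598]
tool_rot: [0.0, 0.09, 0.996, 0.0]
force: [-0.5, 0.6, 0.6]
gripper_width: 0.0101
grasp_force: 20.0
```

Emit:
{"method": "send_rows", "body": {
  "increments": [
    [0,0,0,0,0,0,0.3],
    [0,0,0,0,0,0,0.3],
    [0,0,0,0,0,0,0.3]
  ],
  "force": 35
}}

```text
t: 31.6
tool_pos: [0.5108, -0.0168, 0.3598]
tool_rot: [0.0, 0.09, 0.996, 0.0]
force: [0.6, 0.1, 0.6]
gripper_width: 0.0098
grasp_force: 35.0
```

Run:
```python
from h import *
meanf(6)
```

```text
F [ 0.04  0.52 -0.15] +- [0.11 0.05 0.19] p [ 0.5108 -0.0169  0.3598] w 0.009621375856941432 34.99304824043065 t 31.9
```

Emit:
{"method": "send_rows", "body": {
  "increments": [
    [0,0,-0.1,0,0,0,0.3],
    [0,0,-0.3,0,0,0,0.3],
    [0,0,-0.5,0,0,0,0.3],
    [0,0,-0.75,0,0,0,0.3],
    [0,0,-1,0,0,0,0.3],
    [0,0,-1.25,0,0,0,0.3],
    [0,0,-1.5,0,0,0,0.3],
    [0,0,-1.75,0,0,0,0.3]
  ]
}}

```text
t: 32.7
tool_pos: [0.5108, -0.0169, 0.3775]
tool_rot: [-0.0, 0.09, 0.996, 0.0]
force: [0.9, 1.2, -1.5]
gripper_width: 0.0095
grasp_force: 35.0
```

Emit:
{"method": "send_rows", "body": {
  "increments": [
    [0,0,-0.25,0,0,0,0.3],
    [0,0,-0.5,0,0,0,0.3],
    [0,0,-0.75,0,0,0,0.3],
    [0,0,-1,0,0,0,0.3],
    [0,0,-1.25,0,0,0,0.3],
    [0,0,-1.5,0,0,0,0.3],
    [0,0,-1.75,0,0,0,0.3],
    [0,0,-2,0,0,0,0.3]
  ]
}}

```text
t: 33.5
tool_pos: [0.5108, -0.0169, 0.3975]
tool_rot: [-0.0, 0.09, 0.996, 0.0]
force: [0.0, 1.1, -3.9]
gripper_width: 0.0097
grasp_force: 35.0
```

Emit:
{"method": "send_rows", "body": {
  "increments": [
    [0,0,-0.25,0,0,0,0.3],
    [0,0,-0.5,0,0,0,0.3],
    [0,0,-0.75,0,0,0,0.3],
    [0,0,-1,0,0,0,0.3],
    [0,0,-1.25,0,0,0,0.3],
    [0,0,-1.5,0,0,0,0.3],
    [0,0,-1.75,0,0,0,0.3],
    [0,0,-2,0,0,0,0.3]
  ]
}}

```text
t: 34.3
tool_pos: [0.5108, -0.0169, 0.4174]
tool_rot: [-0.0, 0.09, 0.996, 0.0]
force: [1.6, 0.6, -5.8]
gripper_width: 0.01
grasp_force: 35.0
```

Emit:
{"method": "send_rows", "body": {
  "increments": [
    [0,0,-0.25,0,0,0,0.3],
    [0,0,-0.5,0,0,0,0.3],
    [0,0,-0.75,0,0,0,0.3],
    [0,0,-1,0,0,0,0.3],
    [0,0,-1.25,0,0,0,0.3],
    [0,0,-1.5,0,0,0,0.3],
    [0,0,-1.7,0,0,0,0.3],
    [0,0,-1.9,0,0,0,0.3]
  ]
}}

```text
t: 35.1
tool_pos: [0.5108, -0.0169, 0.4364]
tool_rot: [-0.0, 0.09, 0.996, -0.0]
force: [1.8, 0.1, -7.5]
gripper_width: 0.0099
grasp_force: 35.0
```

Emit:
{"method": "send_rows", "body": {
  "increments": [
    [0,0,-0.2,0,0,0,0.3],
    [0,0,-0.4,0,0,0,0.3],
    [0,0,-0.7,0,0,0,0.3],
    [0,0,-1.1,0,0,0,0.3],
    [0,0,-1.6,0,0,0,0.3],
    [0,0,-2.2,0,0,0,0.3],
    [0,0,-2.7,0,0,0,0.3],
    [0,0,-2.9,0,0,0,0.3]
  ]
}}

```text
t: 35.9
tool_pos: [0.5109, -0.017, 0.4661]
tool_rot: [0.0, 0.09, 0.996, 0.0]
force: [-0.5, 0.2, -7.4]
gripper_width: 0.0098
grasp_force: 35.0
```

Run:
```python
from h import *
meanf(4)
im=bot.read_camera("scene")[:,:,::-1]
cv2.imwrite("pics/c7.png",cv2.resize(im[110:200,250:350],(700,600),interpolation=cv2.INTER_CUBIC))
```

```text
Traceback (most recent call last):
  File "h.py", line 20, in meanf
    for k in range(n): bot.read_camera("top"); s=bot.get_state();f.append(s["force"]);p.append(s["tool_pos"])
                       ~~~~~~~~~~~~~~~^^^^^^^
ValueError: 200 camera calls are used up
```

Cameras are used up, so I'll finish on the measured poses. Next I back straight out of the hook.

Emit:
{"method": "send_rows", "body": {
  "increments": [
    [0.3,0,0,0,0,0,0.3],
    [1,0,0,0,0,0,0.3],
    [2,0,0,0,0,0,0.3],
    [3,0,0,0,0,0,0.3],
    [4,0,0,0,0,0,0.3],
    [5,0,0,0,0,0,0.3],
    [6,0,0,0,0,0,0.3],
    [6.8,0,0,0,0,0,0.3]
  ]
}}

```text
t: 36.7
tool_pos: [0.443, -0.0046, 0.4654]
tool_rot: [0.0, 0.09, 0.996, 0.0]
force: [0.1, 0.9, -7.9]
gripper_width: 0.0102
grasp_force: 35.0
```

Emit:
{"method": "send_rows", "body": {
  "increments": [
    [0.2,0,0,0,0,0,0.3],
    [0.2,0,0,0,0,0,0.3]
  ]
}}

```text
t: 36.9
tool_pos: [0.4418, -0.0044, 0.4655]
tool_rot: [0.0, 0.09, 0.996, 0.0]
force: [0.2, 0.1, -7.0]
gripper_width: 0.0098
grasp_force: 35.0
```

Run:
```python
from h import *
s=bot.get_state();print(s["t"],s["tool_pos"],s["force"],s["gripper_width"])
go([.4955,-.2935,.466],79.7)
```

```text
36.9 [ 0.44178281 -0.00438458  0.46550642] [ 0.22162063  0.13816318 -7.00197097] 0.009849342420955629
cm [-10.45 -27.49  -0.06] rot [0.001 0.001 0.   ]
```

Emit:
{"method": "send_rows", "body": {
  "increments": [
    [0,-0.5,0,0,0,0,0.3],
    [0,-2,0,0,0,0,0.3],
    [0,-4,0,0,0,0,0.3],
    [0,-6.5,0,0,0,0,0.3],
    [-0.3,-9,0,0,0,0,0.3],
    [-1,-11.5,0,0,0,0,0.3],
    [-2,-14,0,0,0,0,0.3],
    [-3.2,-16.5,0,0,0,0,0.3]
  ]
}}

```text
t: 37.7
tool_pos: [0.4433, -0.1751, 0.4655]
tool_rot: [0.0, 0.09, 0.996, -0.0]
force: [0.3, 0.1, -8.5]
gripper_width: 0.0095
grasp_force: 35.0
```

Emit:
{"method": "send_rows", "body": {
  "increments": [
    [-1.3,-2.2,0,0,0,0,0.3],
    [-2.6,-4.2,0,0,0,0,0.3],
    [-4,-6.2,0,0,0,0,0.3],
    [-5.4,-8.2,0.5,0,0,0,0.3],
    [-6.5,-10,1.5,0,0,0,0.3],
    [-7.1,-10.8,3,0,0,0,0.3],
    [-7.25,-11,4.5,0,0,0,0.3],
    [-7.25,-11,6,0,0,0,0.3]
  ]
}}

```text
t: 38.5
tool_pos: [0.4951, -0.2942, 0.4041]
tool_rot: [-0.0, 0.09, 0.996, -0.0]
force: [0.5, -0.2, -7.9]
gripper_width: 0.0095
grasp_force: 35.0
```

Emit:
{"method": "send_rows", "body": {
  "increments": [
    [0,0,1.5,0,0,0,0.3],
    [0,0,3,0,0,0,0.3],
    [0,0,4.3,0,0,0,0.3],
    [0,0,5.3,0,0,0,0.3],
    [0,0,6,0,0,0,0.3],
    [0,0,6.4,0,0,0,0.3],
    [0,0,6.5,0,0,0,0.3],
    [0,0,6.5,0,0,0,0.3]
  ]
}}

```text
t: 39.3
tool_pos: [0.4957, -0.2937, 0.3406]
tool_rot: [0.0, 0.09, 0.996, -0.0]
force: [-0.8, -0.5, -7.4]
gripper_width: 0.0095
grasp_force: 35.0
```

Run:
```python
from h import *
s=bot.get_state();print(s["t"],s["tool_pos"],s["force"],s["gripper_width"])
go([.4955,-.2935,.331],79.7)
```

```text
39.3 [ 0.49568779 -0.29374226  0.34056667] [-0.78154639 -0.48390099 -7.3937422 ] 0.009542394174834098
cm [0.02 0.02 0.96] rot [-0.  0. -0.]
```

Now I lower slowly and watch the force.

Emit:
{"method": "send_rows", "body": {
  "increments": [
    [0,0,0.3,0,0,0,0.3],
    [0,0,0.6,0,0,0,0.3],
    [0,0,0.9,0,0,0,0.3],
    [0,0,1.1,0,0,0,0.3],
    [0,0,1.3,0,0,0,0.3]
  ]
}}

```text
t: 39.8
tool_pos: [0.4956, -0.2936, 0.3271]
tool_rot: [-0.0, 0.09, 0.996, 0.0]
force: [-0.5, 0.5, -7.4]
gripper_width: 0.0099
grasp_force: 35.0
```

Emit:
{"method": "send_rows", "body": {
  "increments": [
    [0,0,0.05,0,0,0,0.3],
    [0,0,0.1,0,0,0,0.3]
  ]
}}

```text
t: 40.0
tool_pos: [0.4956, -0.2937, 0.3263]
tool_rot: [0.0, 0.09, 0.996, 0.0]
force: [0.3, 0.2, -7.7]
gripper_width: 0.0099
grasp_force: 35.0
```

Emit:
{"method": "send_rows", "body": {
  "increments": [
    [0,0,0.05,0,0,0,0.3],
    [0,0,0.1,0,0,0,0.3]
  ]
}}

```text
t: 40.2
tool_pos: [0.4956, -0.2936, 0.3253]
tool_rot: [0.0, 0.09, 0.996, 0.0]
force: [-0.7, -1.1, -8.6]
gripper_width: 0.0101
grasp_force: 35.0
```

Emit:
{"method": "send_rows", "body": {
  "increments": [
    [0,0,0.05,0,0,0,0.3],
    [0,0,0.1,0,0,0,0.3],
    [0,0,0.1,0,0,0,0.3]
  ]
}}

```text
t: 40.5
tool_pos: [0.4956, -0.2936, 0.3242]
tool_rot: [-0.0, 0.09, 0.996, 0.0]
force: [0.2, -0.2, -8.2]
gripper_width: 0.0097
grasp_force: 35.0
```

Emit:
{"method": "send_rows", "body": {
  "increments": [
    [0,0,0.05,0,0,0,0.3],
    [0,0,0.1,0,0,0,0.3],
    [0,0,0.1,0,0,0,0.3]
  ]
}}

```text
t: 40.8
tool_pos: [0.4956, -0.2936, 0.3232]
tool_rot: [-0.0, 0.09, 0.996, 0.0]
force: [0.5, 0.1, -7.5]
gripper_width: 0.0097
grasp_force: 35.0
```

Emit:
{"method": "send_rows", "body": {
  "increments": [
    [0,0,0.05,0,0,0,0.3],
    [0,0,0.05,0,0,0,0.3],
    [0,0,0.05,0,0,0,0.3]
  ]
}}

```text
t: 41.1
tool_pos: [0.4957, -0.2936, 0.3229]
tool_rot: [0.0, 0.09, 0.996, 0.0]
force: [-0.3, -0.1, -6.2]
gripper_width: 0.0093
grasp_force: 35.0
```

Emit:
{"method": "send_rows", "body": {
  "increments": [
    [0,0,0.05,0,0,0,0.3],
    [0,0,0.05,0,0,0,0.3],
    [0,0,0.05,0,0,0,0.3]
  ]
}}

```text
t: 41.4
tool_pos: [0.4957, -0.2938, 0.3229]
tool_rot: [0.0, 0.09, 0.996, 0.0]
force: [-1.6, 1.2, 2.3]
gripper_width: 0.0095
grasp_force: 35.0
```

It touched down at the expected floor height. I'll ease off the small press, release and rise.

Emit:
{"method": "send_rows", "body": {
  "increments": [
    [0,0,-0.03,0,0,0,0.3],
    [0,0,-0.03,0,0,0,1.1],
    [0,0,-0.03,0,0,0,1.4],
    [0,0,-0.03,0,0,0,2],
    [0,0,-0.03,0,0,0,3],
    [0,0,-0.03,0,0,0,4],
    [0,0,-0.03,0,0,0,5],
    [0,0,-0.03,0,0,0,5]
  ]
}}

```text
t: 42.2
tool_pos: [0.4956, -0.2936, 0.3226]
tool_rot: [0.0, 0.09, 0.996, 0.0]
force: [-0.1, 0.2, 0.1]
gripper_width: 0.0443
grasp_force: 0.0
```

Emit:
{"method": "send_rows", "body": {
  "increments": [
    [0,0,-0.5,0,0,0,5],
    [0,0,-1.5,0,0,0,5],
    [0,0,-3,0,0,0,5],
    [0,0,-5,0,0,0,5],
    [0,0,-7,0,0,0,5],
    [0,0,-9,0,0,0,5],
    [0,0,-10,0,0,0,5],
    [0,0,-10,0,0,0,5]
  ]
}}

```text
t: 43.0
tool_pos: [0.4957, -0.294, 0.4245]
tool_rot: [0.001, 0.09, 0.996, -0.0]
force: [0.1, -0.3, -1.0]
gripper_width: 0.0501
grasp_force: 0.0
```

Emit:
{"method": "send_rows", "body": {
  "increments": [
    [0,0,0,0,0,0,5],
    [0,0,0,0,0,0,5],
    [0,0,0,0,0,0,5],
    [0,0,0,0,0,0,5]
  ]
}}

```text
t: 43.4
tool_pos: [0.4955, -0.2936, 0.422]
tool_rot: [-0.0, 0.09, 0.996, 0.0]
force: [-0.3, -0.8, 0.4]
gripper_width: 0.0499
grasp_force: 0.0
```

Run:
```python
from cell import bot
s=bot.get_state();print(s["t"],s["tool_pos"],s["force"],s["gripper_width"])
if s["gripper_width"]>.045 and s["tool_pos"][2]>.41 and abs(s["force"][2])<3: print(bot.job_done())
```

```text
43.4 [ 0.49552924 -0.29358316  0.42204923] [-0.25975865 -0.779037    0.41583891] 0.04993830952654746
the job is handed in; nothing more can be done
None
```

The canister (about 0.8 kg) hung free and still on the scale for well over two seconds, then was set down in the tray and the job handed in at 43.4 s; I had no camera calls left after the hang, so the lift-off and tray placing were checked only by arm position and wrist force.

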